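# Swing the bench vise to its index mark and clamp it again

## Task

Turn the swivel-base vise to its new working angle: unscrew the wing knob by about a third of a turn (counter-clockwise from above), swing the vise head round so that its pointer lines up with the raised index bar on the base rim, then screw the knob fully tight again (clockwise). Never force the head round while it is clamped, and leave the screwdriver, solder spool and multimeter where they lie.

Things in the scene. Friction and masses are not known exactly. Their poses are not given: they have to be found in the camera images.
- vise_base: fixed grey base of a swivel vise: round plate, radius 112 mm, 14 mm thick, with a 70 mm wide lug on its -x side ending 165 mm from the centre. Origin: on the vertical swivel axis at table height. +x points to the middle of the scale (flat tick marks every 10 degrees); the wing knob stands on the lug, its axis 125 mm from the swivel axis. z is up
- vise_head (a joint): angle of the vise head about the vertical swivel axis, rad: 0 with the pointer along the base's +x, growing counter-clockwise from above; stops at -1.3 and 1.3. The head: steel disc (radius 60 mm, top 30 mm above the table), two grey jaws 64 mm wide holding a heat sink (top 98 mm), a black post and a pointer. Turns with about 0.25 Nm (clamp grip not simulated); stays where left
- swing_post (a point): centre of the top of the upright black round post on the vise head, the handle to swing it by: 22 mm diameter, free from 30 mm to 106 mm above the table, 70 mm from the swivel axis in the pointer's direction. This point is 106 mm above the table. x axis: along the pointer, away from the swivel axis; z up
- pointer_tip (a point): tip of the dark steel pointer of the vise head, 86 mm from the swivel axis, 24 mm above the table (same x axis as swing_post)
- mark (a point): where the pointer tip belongs: at the inner end of the single raised aluminium index bar (22 mm long radially, 8 mm wide, 10 mm high, on the rim of the base plate, 88 to 110 mm from the swivel axis). The point is 86 mm from the swivel axis, 24 mm above the table; x axis outward. The bar is fixed to the base, at a different angle each time
- knob (a joint): turn of the wing knob, rad, about its vertical axis: 0 = fully tight (stop), growing as it is unscrewed, counter-clockwise from above; stop at 2.6. The steel strap under it rises 1.5 mm per rad; the head counts as clamped below 1.0 and as free above 1.65. Turning takes about 0.08 Nm; it stays where it is left. Starts between 0 and 0.12
- knob_grip (a point): middle of the black wing of the knob, on its axis, 76 mm above the table, the height to grip: an upright bar 74 mm long, 16 mm thick, 30 mm high (62 to 92 mm above the table). x axis along the wing, y across its thickness, z up; turns with the knob. Nothing higher than 45 mm stands within 75 mm of this axis
- screwdriver: bystander: screwdriver with black handle, 190 mm long, lying on the bench; origin at mid length on its underside, x along it to the tip
- spool: bystander: solder spool standing on end, 64 mm diameter, 56 mm high; origin at the centre of its underside
- multimeter: bystander: green multimeter lying on its back, 150 x 78 x 36 mm; origin at the centre of its underside, x along its length

How it is judged (in metres and radians):
On the way, in this order (a step that is already met when the one before it is completed fails the run):
1. the knob is unscrewed by about a third of a turn (beyond 1.65 rad) (value of joint knob above 1.65 rad), for 0.2 s.
2. with the knob still loose, the pointer is brought to the index bar (horizontal distance between pointer_tip and mark below 0.0055 m and value of joint knob above 1.5 rad), for 0.2 s.
3. the knob is screwed tight again (value of joint knob below 0.25 rad), for 0.2 s.
At the end, for the whole second after the job is handed in: The pointer tip is within 5.5 mm of the mark at the index bar (about 3.6 degrees), the knob is tight (within 0.25 rad of its stop), both at rest (horizontal distance between pointer_tip and mark below 0.0055 m and value of joint knob below 0.25 rad and velocity of joint vise_head between -0.05 and 0.05 rad/s and velocity of joint knob between -0.1 and 0.1 rad/s); the robot touches nothing.
It fails at once if the screwdriver is moved more than 30 mm (distance of screwdriver from where it was at the start of the episode above 0.03 m).
It fails at once if the spool is moved more than 30 mm (distance of spool from where it was at the start of the episode above 0.03 m).
It fails at once if the multimeter is moved more than 30 mm (distance of multimeter from where it was at the start of the episode above 0.03 m).
It fails at once if the head is forced round (faster than 0.4 rad/s) while it is clamped (knob below 1.0 rad) (value of joint knob below 1 rad and (velocity of joint vise_head above 0.4 rad/s or velocity of joint vise_head below -0.4 rad/s)).
It also fails if it takes over 72 s, if anything falls off the work surface, if the arm or the gripper's body presses on something with over 40 N, if the wrist force passes 120 N, or if a joint passes its speed limit or range.

## Robot

A 7-joint arm with a two-finger parallel gripper is mounted at the origin on the work surface. World frame = base frame: x ahead of the robot, y to its left, z up, the work surface at z = 0. Lengths are in mm, angles in rad, forces in N, time in s.
With the tool pointing down it reaches from about 350 to 775 mm from the base axis. Payload 3.1 kg.
Tool frame: the origin (TCP) lies midway between the tips of the shut fingers; the grasp point (between the pads) lies 19 mm behind it; z points along the fingers, y is the direction in which the jaws open and shut (so a half turn about z gives the same grasp; the last joint's range is limited). The gripper opens to 85 mm and grips with 20 to 120 N. Pads are 22 mm wide; open, the fingers measure 114 mm over their backs; the gripper's body (76 mm by 85 mm) begins 54 mm behind the grasp point. The pads swing forward as they close: fully open they stand 13 mm farther back than shut.
Start: joints at [-1.369, 0.311, 0.014, 1.512, -0.004, 1.319, -0.027], TCP at [132.737, 533.759, 231.304] pointing down, gripper open.
Joint ranges: [-2.7, 2.7], [-0.3, 1.91], [-1.27, 1.3], [0.12, 2.57], [-1.44, 4.58], [0.2, 2.03], [-3.05, 3.05]. Speed limits (rad/s): [2.79, 2.79, 3.14, 3.14, 3.14, 3.14, 3.14].

## Interface

Orientations are given as a rotation vector (axis times angle).
In Python, from station import arm gives the robot as it stands.
- The arm moves only by the tool carry_out, never from a script. Its argument "targets" is a list of rows, each a list of 3 entries, a list of its own where there are three numbers: the opening, from 0 (shut) to 1 (fully open), then the shift along the world's x, y, z in m, then the turn, a rotation vector about the world's x, y, z in rad. A call has 1 to 20 rows; each row shifts and turns the commanded pose from where the row before left it; what a row does not reach is not made up. A row lasts 1/8 s, in which the tool goes at most 62.5 mm and 10.7 degrees, less where a joint would pass 70% of its speed; a pose out of reach is approached as far as the arm can. A call is refused whole if a number of a shift passes 0.0625 or a number of a turn 0.188, either way. A call with a gripper value outside its range is refused whole. The fingers move at their own pace and stop on an object; the grip force is fixed at half the most. Time passes only in rows, so rows that do not move let the fingers close. It gives the time, the measured TCP pose, the force and the opening at its end, in the units of the state.
- arm.get_state(): the state, without advancing time (a new reading comes with each control period).
- arm.grab_frame(name): name is "scene" or "side" or "wrist"; returns a dict with "color" (480x640x3 uint8, blue, green, red), "depth" (480x640 float32, mm along the optical axis (not along the pixel's ray), 0 where there is no reading), "fov_y" (degrees; the focal length in pixels is half the picture's height over the tangent of half this angle, whatever the lens; pixels are square), "cx", "cy" (the principal point, pixels), "rvec" (rotation vector, rad) and "tvec" (3), from world to camera coordinates, as OpenCV has them. Camera axes: x right, y down, z forward; pixel columns grow to the right and rows downward; lengths in mm; the calibration is good to about 2 mm. The wrist camera is an equidistant fisheye: a pixel r from the principal point sees the ray r / f radians off the axis. A picture is of the moment at which its call begins.
- arm.sign_off(): hands the job in, once; it reports no verdict.
The state is a dict: "t": time; "q": joint angles; "dq": joint speeds; "joint_efforts": joint torques, N m; "tool_pos": TCP position; "orientation": TCP orientation; "wrist_force": force on the tool from outside, world axes, zero at the start; "torque": the same for the moment, N m; "grip_width": finger opening in mm.
Only numpy, scipy, OpenCV 4.12 (cv2) and the standard library are available. Lean on these libraries where they do the work, as an engineer would, in place of code of your own. Each camera call takes 0.05 s, during which the arm holds its last target. There are 200 camera calls.

## Working session

There is one attempt and no reset: what is moved stays moved. The work goes in short steps, Python scripts to look and compute and a tool call to move; the robot and the scene stay as the last step left them, time stands still between calls to the robot, and variables do not carry over. Pictures are saved under pics/ and viewed, about 8 in all and at most 12, crops included, and the job is handed in when it is done.

Besides the shell and the picture viewer there is one more tool, called as name([rows], argument=value, ...), one row to a line, values as JSON. carry_out: Moves the arm, as the interface text tells. Its arguments: {"type":"object","properties":{"targets":{"type":"array","items":{"type":"array"}}},"required":["targets"]}

```bash
mkdir -p pics; cat > h.py <<'E'
import numpy as np, cv2
from scipy.spatial.transform import Rotation as R
from station import arm
def cam(n):
    f=arm.grab_frame(n); f['f']=240/np.tan(np.radians(f['fov_y'])/2)
    f['R']=R.from_rotvec(np.ravel(f['rvec'])).as_matrix(); f['t']=np.ravel(f['tvec']); return f
def rays(f,uv,fish=False):
    d=(np.atleast_2d(uv)-[f['cx'],f['cy']])/f['f']
    if fish:
        r=np.linalg.norm(d,axis=1,keepdims=True)+1e-9
        v=np.hstack([d/r*np.sin(r),np.cos(r)])
    else: v=np.hstack([d,np.ones((len(d),1))])
    return -f['R'].T@f['t'], v@f['R']
def onplane(f,uv,z,fish=False):
    c,v=rays(f,uv,fish); return c+v*((z-c[2])/v[:,2])[:,None]
def cloud(f):
    v,u=np.mgrid[:480,:640]; uv=np.stack([u.ravel(),v.ravel()],1)
    c,r=rays(f,uv); return (c+r*f['depth'].ravel()[:,None]).reshape(480,640,3)
E
python3 - <<'E'
from h import *
for n in ("scene","side"):
    f=cam(n); cv2.imwrite(f'pics/{n}0.png',f['color']); np.savez(f'{n}0.npz',**{k:v for k,v in f.items()})
    print(n,f['fov_y'],f['cx'],f['cy'],-f['R'].T@f['t'])
s=arm.get_state(); print(s)
E
```

```text
scene 47.21771789164185 323.0423612844987 241.23504846213496 [1274.47802998 -313.28119119 1082.91863725]
side 50.71651587301063 316.79863293384705 238.93551613952476 [330.63288888 840.39865646 708.38692023]
{'t': 0.1, 'q': array([-1.36869543,  0.31166864,  0.01400298,  1.51289425, -0.00437343,
        1.31920623, -0.02718129]), 'dq': array([-9.61900276e-06, -2.45799547e-03, -1.75099503e-03, -5.61020122e-03,
        4.42057569e-05,  4.97151682e-04, -4.08530573e-04]), 'joint_efforts': array([ 6.39877544e-04, -3.80852902e+01,  1.46525321e-01, -2.31240088e+01,
        1.22980960e-02,  8.18944594e-03, -5.03939845e-06]), 'tool_pos': array([132.60906516, 533.09978626, 230.3181369 ]), 'orientation': array([-0.38185223, -3.11815423,  0.00336382]), 'wrist_force': array([-0.10676675, -1.03791642,  0.03520292]), 'torque': array([ 0.02265672, -0.04962985, -0.00039517]), 'grip_width': 85.44643053538047}
```

View pics/scene0.png

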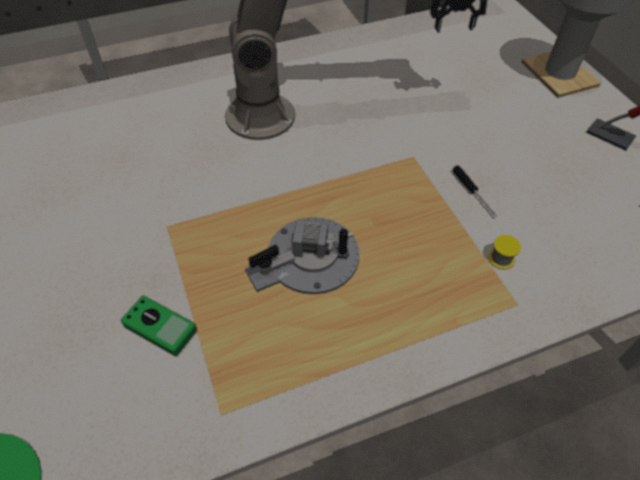

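View pics/side0.png

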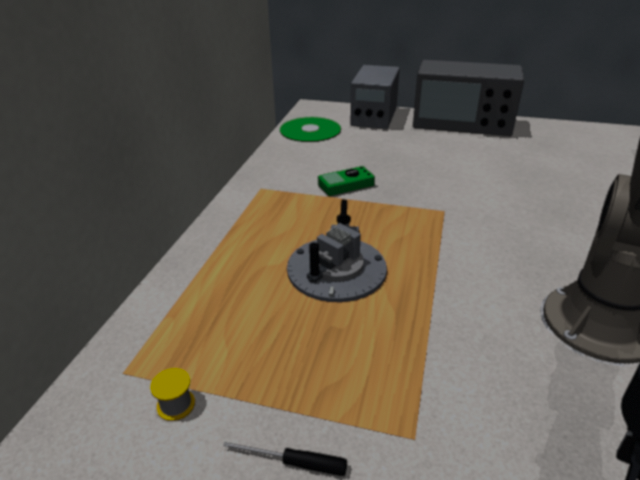

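Scene view: knob wing at about (264,256), post at (343,240), and the base plate centred near (315,253). Side view: knob at (343,212), post at (314,262), and a bright index bar near (333,290). The bystanders are well clear. Next I'll measure from colour and depth.

```bash
python3 - <<'E'
from h import *
ims=[]
for n,(x0,y0,x1,y1) in (("scene",(235,205,375,305)),("side",(275,190,400,305))):
    f=dict(np.load(f'{n}0.npz')); P=cloud(f); g=f['color'].max(2).astype(int); 
    sub=np.zeros((480,640),bool); sub[y0:y1,x0:x1]=1
    dark=sub&(g<45)&(P[...,2]>40)
    k,l,st,c=cv2.connectedComponentsWithStats(dark.astype(np.uint8))
    for i in range(1,k):
        if st[i,4]>15:
            q=P[l==i]; top=q[q[:,2]>q[:,2].max()-12]
            print(n,'dark',c[i].round(1),st[i].tolist(),'zmax',q[:,2].max().round(1),'top mean',top.mean(0).round(1))
    rim=sub&(abs(P[...,2]-14)<6)&(f['color'].max(2).astype(int)-f['color'].min(2)<40)
    q=P[rim][:,:2]; print(n,'plate pix',len(q),(q.min(0)+q.max(0))/2, q.max(0)-q.min(0))
    hi=sub&(P[...,2]>85); 
    cr=cv2.resize(f['color'][y0:y1,x0:x1],None,fx=4.5,fy=4.5,interpolation=cv2.INTER_CUBIC); ims.append(cv2.resize(cr,(400,int(400*cr.shape[0]/cr.shape[1]))))
h=max(i.shape[0] for i in ims)
ims=[cv2.copyMakeBorder(i,0,h-i.shape[0],0,0,0) for i in ims]
cv2.imwrite('pics/crop0.png',cv2.convertScaleAbs(np.hstack(ims),alpha=1.6))
E
```

```text
scene dark [342.8 241. ] [339, 229, 9, 25, 169] zmax 1082.9 top mean [1274.5 -313.3 1082.9]
scene dark [309.8 247.5] [302, 243, 16, 10, 107] zmax 83.9 top mean [552.8 -69.   76.7]
scene dark [263.8 257.9] [250, 246, 29, 23, 380] zmax 1082.9 top mean [1274.5 -313.3 1082.9]
scene plate pix 3258 [538.30986844 -64.21893141] [226.30521249 277.3775287 ]
side dark [343.4 214.5] [337, 200, 13, 26, 179] zmax 708.4 top mean [330.6 840.4 708.4]
side dark [331.3 253.3] [309, 237, 51, 37, 865] zmax 708.4 top mean [330.6 840.4 708.4]
side plate pix 2887 [ 543.79337853 -154.0508147 ] [229.06164991 463.80425666]
```

View pics/crop0.png

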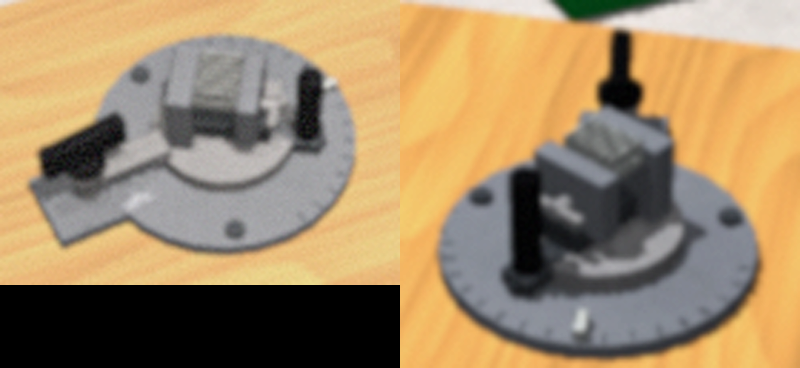

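Scene crop: the pointer and post are at scene (343,240), with the white index bar partly behind the post at about (351,234). In the side view the bar is at about (332,290). I'll move the wrist camera over the vise for a top view.

carry_out([
  [1, [0.029, -0.042, 0.01], [0, 0, 0]],
  [1, [0.029, -0.042, 0.01], [0, 0, 0]],
  [1, [0.029, -0.042, 0.01], [0, 0, 0]],
  [1, [0.029, -0.042, 0.01], [0, 0, 0]],
  [1, [0.029, -0.042, 0.01], [0, 0, 0]],
  [1, [0.029, -0.042, 0.01], [0, 0, 0]],
  [1, [0.029, -0.042, 0.01], [0, 0, 0]],
  [1, [0.029, -0.042, 0.01], [0, 0, 0]],
  [1, [0.029, -0.042, 0.01], [0, 0, 0]],
  [1, [0.029, -0.042, 0.01], [0, 0, 0]],
  [1, [0.029, -0.042, 0.01], [0, 0, 0]],
  [1, [0.029, -0.042, 0.01], [0, 0, 0]],
  [1, [0.029, -0.042, 0], [0, 0, 0]],
  [1, [0, 0, 0], [0, 0, 0]],
  [1, [0, 0, 0], [0, 0, 0]],
])

```text
t: 1.98
tool_pos: [509.3, -11.6, 350.7]
orientation: [-0.381, -3.117, -0.001]
wrist_force: [0.8, 0.1, -0.5]
grip_width: 85.5
```

```bash
python3 - <<'E'
from h import *
f=cam('wrist'); np.savez('wrist1.npz',**f); cv2.imwrite('pics/wrist1.png',cv2.convertScaleAbs(f['color'],alpha=1.5))
s=arm.get_state(); print(s['t'],s['tool_pos'],s['orientation'],s['q'].round(2),f['fov_y'],-f['R'].T@f['t'])
E
```

```text
2.025 [509.25581129 -10.81103287 350.82265707] [-3.78638644e-01 -3.11725426e+00 -1.42453441e-03] [-0.53  0.21  0.65  1.39 -0.13  1.58  1.44] 65.70646984690485 [444.53469097   4.14257836 492.7876378 ]
```

View pics/wrist1.png

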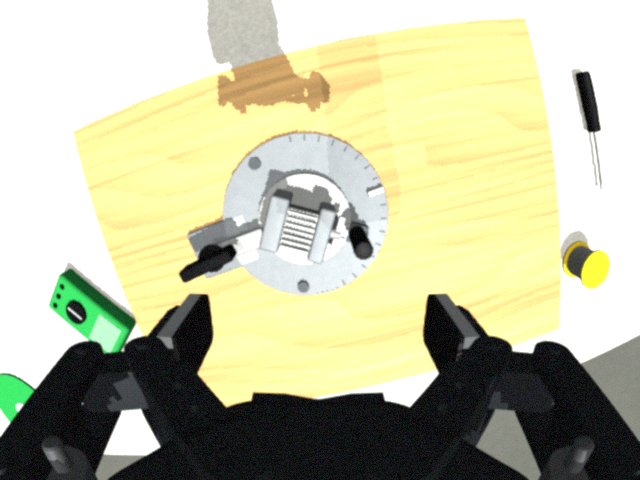

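Wrist view, very clear: plate centre about (305,213), knob wing at (208,263), post top at (362,248), and index bar at (376,191). Next I cast rays onto the known heights.

```bash
cat > meas.py <<'E'
from h import *
from scipy.optimize import least_squares
f=dict(np.load('wrist1.npz')); c=f['color'].astype(int); hsv=cv2.cvtColor(f['color'],cv2.COLOR_BGR2HSV)
# plate circle: rays from plate pixel centre outward, first wood (saturated) pixel
pts=[]
for a in np.radians(np.arange(0,360,3)):
    for r in np.arange(60,110,.5):
        u,v=305+r*np.cos(a),213+r*np.sin(a)
        if hsv[int(round(v)),int(round(u)),1]>80: pts.append((u,v)); break
p=onplane(f,pts,14,True)[:,:2]
o=least_squares(lambda x:np.hypot(*(p-x[:2]).T)-x[2],[p[:,0].mean(),p[:,1].mean(),112],loss='cauchy',f_scale=1.5)
C=o.x[:2]; res=abs(o.fun); print('axis',C,'R',o.x[2],'inl',(res<3).sum(),len(p))
def comp(m,box):
    x0,y0,x1,y1=box; s=np.zeros(m.shape,np.uint8); s[y0:y1,x0:x1]=m[y0:y1,x0:x1]
    k,l,st,ce=cv2.connectedComponentsWithStats(s); i=1+np.argmax(st[1:,4]); v,u=np.where(l==i); return np.stack([u,v],1),st[i]
g=c.max(2)
print('levels wing',g[255:275:4,195:230:5].tolist(),'post',g[228:258:4,362].tolist(),'bar',g[186:197:2,366:388:3].tolist())
deg=lambda d:np.degrees(np.arctan2(d[1],d[0]))
for thr in (20,30,40):
    w,st=comp(g<thr,(170,235,245,290)); q=onplane(f,w,92,True)[:,:2]
    (cx,cy),wh,ang=cv2.minAreaRect(q.astype(np.float32)); b=cv2.boxPoints(((cx,cy),wh,ang))
    e=max((b[1]-b[0],b[2]-b[1]),key=np.linalg.norm)
    print('wing',thr,st,cx,cy,wh,deg(e), 'dist',np.hypot(cx-C[0],cy-C[1]))
    w,st=comp(g<thr,(345,222,378,262)); q=onplane(f,w,106,True)[:,:2]; (cx,cy),wh,ang=cv2.minAreaRect(q.astype(np.float32));print('post',thr,st,cx,cy,wh)
for thr in (150,165,180):
    w,st=comp(g>thr,(362,180,386,202)); q=onplane(f,w,24,True)[:,:2]; m=q.mean(0); print('bar',thr,st,m,np.hypot(*(m-C)),'ang',deg(m-C),cv2.minAreaRect(q.astype(np.float32)))
E
python3 meas.py
```

```text
axis [538.66595254 -36.78676681] R 111.81471573455974 inl 105 115
levels wing [[159, 15, 11, 12, 9, 25, 30], [185, 9, 8, 17, 26, 34, 29], [13, 20, 24, 33, 26, 28, 60], [22, 25, 24, 23, 16, 35, 142], [28, 25, 27, 52, 75, 136, 145]] post [47, 8, 12, 4, 49, 56, 55, 45] bar [[150, 145, 116, 99, 80, 109, 185, 200], [132, 87, 80, 97, 153, 194, 168, 201], [107, 92, 145, 187, 201, 203, 167, 197], [132, 182, 204, 202, 200, 189, 157, 198], [146, 192, 200, 195, 179, 156, 152, 193], [150, 174, 181, 159, 156, 155, 152, 183]]
wing 20 [182 246  53  29 350] 539.9434204101562 -155.42108154296875 (22.04608917236328, 73.44082641601562) -85.72724 dist 118.64119248959396
post 20 [350 227  19  21 223] 554.3237915039062 21.75745391845703 (21.49212074279785, 16.204341888427734)
wing 30 [181 245  54  36 829] 546.0819091796875 -156.62965393066406 (28.645753860473633, 76.6031494140625) -68.72814 dist 120.07212001670858
post 30 [350 226  19  24 259] 555.0266723632812 21.12311553955078 (23.52620506286621, 16.696945190429688)
wing 40 [180 245  56  36 977] 544.6332397460938 -156.43576049804688 (30.19256591796875, 76.6850814819336) -77.49236 dist 119.79770534603756
post 40 [350 225  21  28 301] 556.251953125 22.16977310180664 (29.56074333190918, 17.63530731201172)
bar 150 [362 180  24  22 393] [525.07200789  58.99740067] 96.74400277261586 ang 98.07762489548705 ((524.0134887695312, 58.724037170410156), (30.184185028076172, 27.297290802001953), 76.8809585571289)
bar 165 [368 180  18  17 122] [524.27722624  64.68193248] 102.48381521210878 ang 98.07099241343785 ((524.5366821289062, 65.4370346069336), (13.886388778686523, 29.16643714904785), 32.014041900634766)
bar 180 [369 188  15   9  75] [526.40570161  61.27156703] 98.82181231104855 ang 97.12671881133465 ((526.44189453125, 61.54658889770508), (6.260621547698975, 20.126806259155273), 7.298767566680908)
```

```bash
python3 - <<'E'
from h import *
f=dict(np.load('wrist1.npz')); k=cv2.convertScaleAbs(f['color'],alpha=3)
a=cv2.resize(k[235:290,170:245],(600,440),interpolation=cv2.INTER_CUBIC)[:, :]
b=cv2.resize(k[220:265,345:385],(391,440),interpolation=cv2.INTER_CUBIC)
cv2.imwrite('pics/w1c.png',cv2.resize(np.hstack([a,b]),(792,352)))
for uv in [(363,249),(362,248)]: print(onplane(f,[uv],106,True))
E
```

```text
[[570.21065894  24.33967046 106.        ]]
[[568.82433719  23.50902922 106.        ]]
```

View pics/w1c.png

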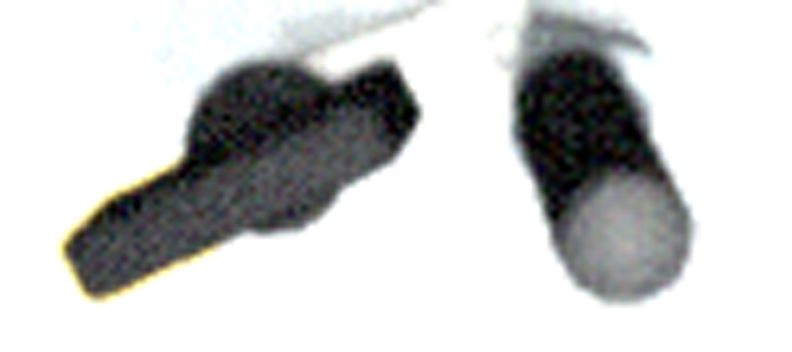

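```bash
python3 - <<'E'
from h import *
f=dict(np.load('wrist1.npz')); C=np.array([538.67,-36.79])
L=lambda x,y:(170+x/6.39-.4,235+y/6.4-.4)
e=onplane(f,[L(83,268),L(380,130),L(97,297),L(75,240)],92,True)[:,:2]; m=e[:2].mean(0); d=e[1]-e[0]
print('ends',e,'len',np.hypot(*d),'wid',np.hypot(*(e[3]-e[2])),'wing ang',np.degrees(np.arctan2(d[1],d[0])),'mid',m,'r',np.hypot(*(m-C)),np.degrees(np.arctan2(*(m-C)[::-1])))
p=onplane(f,[(363.4,249.4)],106,True)[0,:2]; d=p-C; print('post',p,np.hypot(*d),np.degrees(np.arctan2(d[1],d[0])))
# scene/side check of the wing middle and the post top at known heights
for n in('scene','side'):
    g=dict(np.load(n+'0.npz'))
    uv,_=cv2.projectPoints(np.array([[*m,92],[*p,106],[*C,14]]),g['rvec'],g['tvec'],np.array([[g['f'],0,g['cx']],[0,g['f'],g['cy']],[0,0,1.]]),None); print(n,uv[:,0].round(1).tolist())
s=arm.get_state(); r=R.from_rotvec(s['orientation']).as_matrix(); print(r.round(3), s['tool_pos'])
E
```

```text
ends [[ 556.85815348 -191.62117159]
 [ 544.57277514 -125.6561048 ]
 [ 563.04441437 -190.93599864]
 [ 551.17256502 -191.18561984]] len 67.09933351222696 wid 11.874473365784699 wing ang 100.54993572286138 mid [ 550.71546431 -158.63863819] r 122.44257364066358 -84.35431375604908
post [570.7660409   24.67252425] 69.33828472145714 62.42620885619444
scene [[264.0, 251.8], [343.1, 231.2], [313.0, 252.5]]
side [[344.2, 206.8], [314.9, 244.5], [336.8, 264.6]]
[[-0.971  0.239 -0.001]
 [ 0.239  0.971  0.001]
 [ 0.002  0.001 -1.   ]] [509.25581129 -10.81103287 350.82265707]
```

The sizes agree: plate R 111.8 mm (112), post radius 69.3 mm (70), bar 6 x 20 mm at 98.8 mm (99). Head is at 62.4°, mark at 97.1°, so the swing is +34.7°. The knob is at about (550.9, -161.2) with the wing at about 100.5°. I'll go above the knob with the jaws across the wing.

carry_out([
  [1, [0.005, -0.019, -0.022], [0, 0, -0.143]],
  [1, [0.005, -0.019, -0.022], [0, 0, -0.143]],
  [1, [0.005, -0.019, -0.022], [0, 0, -0.143]],
  [1, [0.005, -0.019, -0.022], [0, 0, -0.143]],
  [1, [0.005, -0.019, -0.022], [0, 0, -0.143]],
  [1, [0.005, -0.019, -0.022], [0, 0, -0.143]],
  [1, [0.005, -0.019, -0.022], [0, 0, -0.143]],
  [1, [0.005, -0.019, -0.022], [0, 0, -0.143]],
  [1, [0, 0, 0], [0, 0, 0]],
  [1, [0, 0, 0], [0, 0, 0]],
])

```text
t: 3.28
tool_pos: [550.3, -162.2, 175.9]
orientation: [-2.004, -2.419, -0.003]
wrist_force: [0.1, 0.2, -0.5]
grip_width: 85.4
```

```bash
python3 - <<'E'
from h import *
f=cam('wrist'); np.savez('wrist2.npz',**f); cv2.imwrite('pics/wrist2.png',cv2.convertScaleAbs(f['color'],alpha=2))
s=arm.get_state(); r=R.from_rotvec(s['orientation']).as_matrix(); print(s['t'],s['tool_pos'],s['q'].round(2),np.degrees(np.arctan2(r[1,1],r[0,1])),r[:,2].round(3),-f['R'].T@f['t'])
E
```

```text
3.325 [ 550.56589721 -162.33004193  176.28238283] [-0.33  0.5   0.86  1.56 -0.39  1.27  0.77] 10.735143237679766 [ 0.002  0.001 -1.   ] [537.69925071 -96.89002353 318.01532325]
```

View pics/wrist2.png

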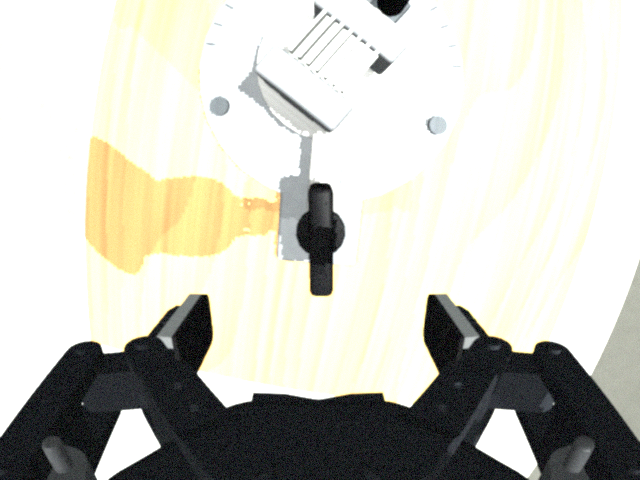

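Wrist view: the wing is upright in the image, spanning about (320,188) to (321,293), centred between the fingers. I'll measure its middle and angle once more.

```bash
python3 - <<'E'
from h import *
f=dict(np.load('wrist2.npz')); g=f['color'].max(2)
m=np.zeros(g.shape,np.uint8); m[178:300,290:350]=g[178:300,290:350]<45
A=[]
for v in list(range(192,208,2))+list(range(258,290,2)):
    u=np.where(m[v])[0]; A.append(((u.min()+u.max())/2,v)); 
    if v%8==0: print(v,u.min(),u.max())
P=onplane(f,A,92,True)[:,:2]; print(P[[0,7,8,-1]].round(1))
lo=P[8:]; d=cv2.fitLine(lo.astype(np.float32),cv2.DIST_L2,0,.01,.01).ravel(); dd=P[-1]-P[0]
print('lower ang',np.degrees(np.arctan2(d[1],d[0])),'whole',np.degrees(np.arctan2(*-dd[::-1])))
v=np.where(m[:,318:324].any(1))[0]; print('v',v.min(),v.max(), onplane(f,[(321,v.min()),(321,v.max())],92,True))
print(f['color'][186:300:6,321].max(1))
E
```

```text
192 309 331
200 308 331
264 311 331
272 311 331
280 311 331
288 311 331
[[ 545.3 -127.9]
 [ 546.9 -136.5]
 [ 553.5 -169.5]
 [ 557.7 -189.9]]
lower ang -78.41241 whole 101.35886086216037
v 183 294 [[ 544.82009914 -122.32437644   92.        ]
 [ 558.53147653 -194.18157346   92.        ]]
[ 6 35 36 35 38 35 34 17  8 16 19 12 10 20 23 35 31 29 32]
```

Wing middle is about (551.5, -160), angle 101.4°, so only tiny corrections are needed. I'll descend and close.

carry_out([
  [1, [0.001, 0.002, -0.03], [0, 0, 0.012]],
  [1, [0, 0, -0.03], [0, 0, 0]],
  [1, [0, 0, -0.03], [0, 0, 0]],
  [1, [0, 0, -0.028], [0, 0, 0]],
  [1, [0, 0, 0], [0, 0, 0]],
  [0, [0, 0, 0], [0, 0, 0]],
  [0, [0, 0, 0], [0, 0, 0]],
  [0, [0, 0, 0], [0, 0, 0]],
  [0, [0, 0, 0], [0, 0, 0]],
  [0, [0, 0, 0], [0, 0, 0]],
  [0, [0, 0, 0], [0, 0, 0]],
])

```text
t: 4.7
tool_pos: [552.5, -162.3, 59.3]
orientation: [1.992, 2.425, 0.004]
wrist_force: [-0.6, 0.8, 5.0]
grip_width: 31.3
```

```bash
cat > st.py <<'E'
from h import *
s=arm.get_state(); r=R.from_rotvec(s['orientation']).as_matrix(); print(round(s['t'],2),s['tool_pos'].round(1),'q',s['q'].round(2),'yaw',np.degrees(np.arctan2(r[1,1],r[0,1])).round(2),r[:,2].round(3),'F',s['wrist_force'].round(1),'T',s['torque'].round(2),'w',round(s['grip_width'],1))
E
python3 st.py
```

```text
4.7 [ 552.5 -162.3   59.3] q [-0.28  0.62  0.78  1.69 -0.5   1.04  0.86] yaw 11.2 [ 0.004  0.    -1.   ] F [-0.6  0.8  5. ] T [ 0.26 -0.04  0.01] w 31.3
```

carry_out([
  [0, [0, 0, 0], [0, 0, 0]],
  [0, [0, 0, 0], [0, 0, 0]],
  [0, [0, 0, 0], [0, 0, 0]],
  [0, [0, 0, 0], [0, 0, 0]],
  [0, [0, 0, 0], [0, 0, 0]],
])

```text
t: 5.32
tool_pos: [552.5, -162.4, 59.3]
orientation: [1.992, 2.425, 0.004]
wrist_force: [-0.6, 1.0, 5.3]
grip_width: 31.1
```

```bash
python3 st.py
```

```text
5.33 [ 552.5 -162.4   59.3] q [-0.28  0.62  0.78  1.69 -0.5   1.04  0.86] yaw 11.2 [ 0.004  0.    -1.   ] F [-0.6  1.   5.3] T [ 0.27 -0.04  0.02] w 31.1
```

Fingers stopped at 31 mm, so they are on the round hub below the wing rather than the 16 mm wing. I'll open, rise 8 mm and close again.

carry_out([
  [0.7, [0, 0, 0], [0, 0, 0]],
  [0.7, [0, 0, 0], [0, 0, 0]],
  [0.7, [0, 0, 0], [0, 0, 0]],
  [0.7, [0, 0.001, 0.004], [0, 0, 0]],
  [0.7, [0, 0.001, 0.004], [0, 0, 0]],
  [0.7, [0, 0, 0], [0, 0, 0]],
  [0, [0, 0, 0], [0, 0, 0]],
  [0, [0, 0, 0], [0, 0, 0]],
  [0, [0, 0, 0], [0, 0, 0]],
  [0, [0, 0, 0], [0, 0, 0]],
  [0, [0, 0, 0], [0, 0, 0]],
  [0, [0, 0, 0], [0, 0, 0]],
  [0, [0, 0, 0], [0, 0, 0]],
  [0, [0, 0, 0], [0, 0, 0]],
])

```text
t: 7.08
tool_pos: [551.9, -160.0, 65.5]
orientation: [1.993, 2.426, 0.002]
wrist_force: [5.1, 0.6, -2.0]
grip_width: 15.0
```

```bash
python3 st.py
```

```text
7.08 [ 551.9 -160.    65.5] q [-0.29  0.61  0.79  1.69 -0.49  1.05  0.85] yaw 11.2 [ 0.002 -0.    -1.   ] F [ 5.1  0.6 -2. ] T [ 0.09 -0.96 -0.05] w 15.0
```

Gripping the wing now (15 mm). I'll unscrew the first half.

carry_out([
  [0, [0, 0, 0], [0, 0, 0.1]],
  [0, [0, 0, 0], [0, 0, 0.125]],
  [0, [0, 0, 0], [0, 0, 0.125]],
  [0, [0, 0, 0], [0, 0, 0.125]],
  [0, [0, 0, 0], [0, 0, 0.125]],
  [0, [0, 0, 0], [0, 0, 0.125]],
  [0, [0, 0, 0], [0, 0, 0.125]],
  [0, [0, 0, 0], [0, 0, 0.125]],
  [0, [0, 0, 0], [0, 0, 0]],
])

```text
t: 8.2
tool_pos: [551.0, -160.8, 65.5]
orientation: [0.627, 3.077, -0.001]
wrist_force: [3.3, 0.7, -0.8]
grip_width: 15.2
```

```bash
python3 st.py
```

```text
8.2 [ 551.  -160.8   65.5] q [-0.14  0.55  0.55  1.68 -0.33  1.    1.7 ] yaw 66.98 [ 0.001 -0.001 -1.   ] F [ 3.3  0.7 -0.8] T [-0.09 -0.75  0.11] w 15.2
```

carry_out([
  [0, [0, 0, 0], [0, 0, 0.125]],
  [0, [0, 0, 0], [0, 0, 0.125]],
  [0, [0, 0, 0], [0, 0, 0.125]],
  [0, [0, 0, 0], [0, 0, 0.125]],
  [0, [0, 0, 0], [0, 0, 0.125]],
  [0, [0, 0, 0], [0, 0, 0.125]],
  [0, [0, 0, 0], [0, 0, 0.125]],
  [0, [0, 0, 0], [0, 0, 0.125]],
  [0, [0, 0, 0], [0, 0, 0.1]],
  [0, [0, 0, 0], [0, 0, 0]],
  [0, [0, 0, 0], [0, 0, 0]],
])

```text
t: 9.57
tool_pos: [551.3, -162.0, 65.5]
orientation: [-1.07, 2.953, -0.005]
wrist_force: [4.8, -1.8, -0.9]
grip_width: 15.1
```

```bash
python3 st.py
```

```text
9.57 [ 551.3 -162.    65.5] q [ 0.04  0.51  0.29  1.67 -0.17  0.98  2.66] yaw 129.85 [ 0.002 -0.003 -1.   ] F [ 4.8 -1.8 -0.9] T [-0.55 -1.05  0.08] w 15.1
```

Turned 2.07 rad. Release, rise, and move over to the post with the jaws tangential (yaw -27.6°).

carry_out([
  [0.5, [0, 0, 0], [0, 0, 0]],
  [1, [0, 0, 0], [0, 0, 0]],
  [1, [0, 0, 0], [0, 0, 0]],
  [1, [0, 0, 0], [0, 0, 0]],
  [1, [0, 0, 0.02], [0, 0, 0]],
  [1, [0, 0, 0.04], [0, 0, 0]],
  [1, [0, 0, 0.045], [0, 0, 0]],
  [1, [0.001, 0.012, 0], [0, 0, -0.172]],
  [1, [0.001, 0.012, 0], [0, 0, -0.172]],
  [1, [0.001, 0.012, 0], [0, 0, -0.172]],
  [1, [0.001, 0.012, 0], [0, 0, -0.172]],
  [1, [0.001, 0.012, 0], [0, 0, -0.172]],
  [1, [0.001, 0.012, 0], [0, 0, -0.172]],
  [1, [0.001, 0.012, 0], [0, 0, -0.172]],
  [1, [0.001, 0.012, 0], [0, 0, -0.172]],
])

```text
t: 11.45
tool_pos: [558.5, -63.7, 170.3]
orientation: [-1.051, -2.96, -0.0]
wrist_force: [-0.5, -0.5, 0.2]
grip_width: 85.4
```

carry_out([
  [1, [0.001, 0.012, 0], [0, 0, -0.172]],
  [1, [0.001, 0.012, 0], [0, 0, -0.172]],
  [1, [0.001, 0.012, 0], [0, 0, -0.172]],
  [1, [0.001, 0.012, 0], [0, 0, -0.172]],
  [1, [0.001, 0.012, 0], [0, 0, -0.172]],
  [1, [0.001, 0.012, 0], [0, 0, -0.172]],
  [1, [0.001, 0.012, 0], [0, 0, -0.172]],
  [1, [0.001, 0.007, 0], [0, 0, -0.172]],
  [1, [0, 0, 0], [0, 0, 0]],
  [1, [0, 0, 0], [0, 0, 0]],
])

```text
t: 12.7
tool_pos: [566.6, 26.3, 170.3]
orientation: [2.686, 1.63, -0.001]
wrist_force: [-1.4, -0.6, -0.1]
grip_width: 85.5
```

```bash
python3 st.py; python3 - <<'E'
from h import *
f=cam('wrist'); np.savez('wrist3.npz',**f); cv2.imwrite('pics/wrist3.png',cv2.convertScaleAbs(f['color'],alpha=2)); print(-f['R'].T@f['t'])
E
```

```text
12.7 [566.6  26.3 170.3] q [-0.66  0.48  0.84  1.58 -0.37  1.24 -0.24] yaw -27.5 [-0. -0. -1.] F [-1.4 -0.6 -0.1] T [0.04 0.01 0.04] w 85.5
[597.54216767  85.46156283 312.30086456]
```

View pics/wrist3.png

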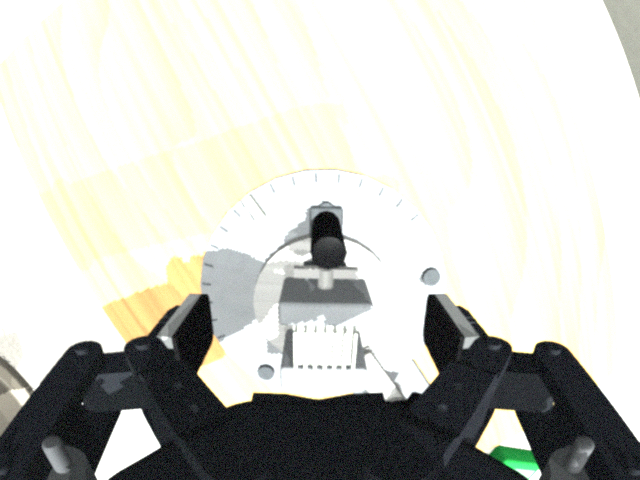

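Wrist view: post top at (328,250), pointer tip near (326,205), and the index bar on the rim at about (257,205).

```bash
python3 - <<'E'
from h import *
f=dict(np.load('wrist3.npz')); g=f['color'].max(2).astype(int); C=np.array([538.67,-36.79])
p=onplane(f,[(328,250)],106,True)[0,:2]; t=onplane(f,[(326,204)],24,True)[0,:2]
for n,x in(('post',p),('tip',t)): d=x-C; print(n,x,np.hypot(*d),np.degrees(np.arctan2(d[1],d[0])))
print(g[240:262:3,310:348:3])
cv2.imwrite('pics/w3c.png',cv2.resize(f['color'][170:270,190:360],(765,450),interpolation=cv2.INTER_CUBIC))
E
```

```text
post [573.37517855  26.54506308] 72.22035470504234 61.278953526410994
tip [579.652162  37.494788] 84.83965659365965 61.11492527043289
[[ 79  15  14  34  37  42  43  43  49  45  21  64 168]
 [ 88  12  28  35  34  37  40  41  40  42  38  44 183]
 [ 85  18  33  37  34  35  36  38  34  39  34  28 153]
 [ 85  21  28  27  33  36  35  31  36  29  35  27 131]
 [ 76  28  31  34  27  26  32  29  27  30  31  27  79]
 [141  18  25  32  29  32  32  31  27  28  29  27 121]
 [113  22  18  25  24  25  27  26  24  27  25  32 157]
 [ 44  29  19  26  27  17  23  24  22  24  22  50 165]]
```

View pics/w3c.png

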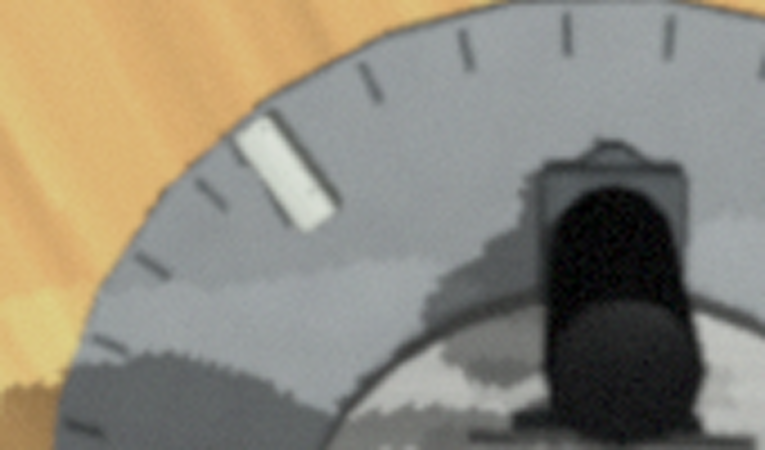

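```bash
python3 - <<'E'
from h import *
from scipy.optimize import least_squares
f=dict(np.load('wrist3.npz')); C0=np.array([538.67,-36.79])
q=lambda x,y:(190+x/4.5-.4,170+y/4.5-.4)
rim=onplane(f,[q(*x) for x in [(75,330),(110,270),(150,210),(200,152),(265,100),(330,62),(395,32),(480,12),(560,4),(690,4),(760,17)]],14,True)[:,:2]
o=least_squares(lambda x:np.hypot(*(rim-x).T)-112,C0); C=o.x; print('C here',C,o.fun.round(1))
pol=lambda x:(np.hypot(*(x-C)).round(1),np.degrees(np.arctan2(*(x-C)[::-1])).round(2))
b=onplane(f,[q(253,122),q(319,217)],24,True)[:,:2]; print('bar',b,pol(b[0]),pol(b[1]),pol(b.mean(0)))
print('tip',pol(onplane(f,[q(612,142)],24,True)[0,:2]))
p=onplane(f,[q(627,367)],106,True)[0,:2]; print('post',p,pol(p))
E
```

```text
C here [538.36828125 -37.22538839] [ 0.5 -0.4 -0.3  0.2  0.2  0.1  0.4 -0.3 -0.8  0.1  0.4]
bar [[526.20514255  72.42421335]
 [528.2316026   51.92699118]] (np.float64(110.3), np.float64(96.33)) (np.float64(89.7), np.float64(96.49)) (np.float64(100.0), np.float64(96.4))
tip (np.float64(87.6), np.float64(61.33))
post [573.53581831  25.66791691] (np.float64(72.1), np.float64(60.79))
```

Post is near (572, 25.5), and the swing is about 35°. There's a vise spindle handle just inboard of the post, so I'll grip 4 mm outboard of the post centre, at TCP z≈70.

carry_out([
  [1, [0.0075, 0.0025, 0], [0, 0, 0]],
  [1, [0, 0, -0.03], [0, 0, 0]],
  [1, [0, 0, -0.03], [0, 0, 0]],
  [1, [0, 0, -0.03], [0, 0, 0]],
  [1, [0, 0, -0.01], [0, 0, 0]],
  [1, [0, 0, 0], [0, 0, 0]],
  [0.1, [0, 0, 0], [0, 0, 0]],
  [0.1, [0, 0, 0], [0, 0, 0]],
  [0.1, [0, 0, 0], [0, 0, 0]],
  [0.1, [0, 0, 0], [0, 0, 0]],
  [0.1, [0, 0, 0], [0, 0, 0]],
  [0.1, [0, 0, 0], [0, 0, 0]],
  [0.1, [0, 0, 0], [0, 0, 0]],
  [0.1, [0, 0, 0], [0, 0, 0]],
  [0.1, [0, 0, 0], [0, 0, 0]],
])

```text
t: 14.62
tool_pos: [574.9, 29.2, 71.0]
orientation: [2.687, 1.627, 0.002]
wrist_force: [-0.9, -0.2, 6.6]
grip_width: 20.5
```

```bash
python3 st.py
```

```text
14.62 [574.9  29.2  71. ] q [-0.61  0.6   0.77  1.68 -0.47  1.06 -0.17] yaw -27.6 [ 0.001  0.    -1.   ] F [-0.9 -0.2  6.6] T [-0.03  0.07  0.03] w 20.5
```

Gripped the post at 20.5 mm. TCP is 75.5 mm from the axis at 61.2°. I'll swing 35° along the arc in 2.5° rows.

carry_out([
  [0.1, [-0.0029, 0.0015, 0], [0, 0, 0.0436]],
  [0.1, [-0.003, 0.0014, 0], [0, 0, 0.0436]],
  [0.1, [-0.003, 0.0013, 0], [0, 0, 0.0436]],
  [0.1, [-0.0031, 0.0011, 0], [0, 0, 0.0436]],
  [0.1, [-0.0031, 0.001, 0], [0, 0, 0.0436]],
  [0.1, [-0.0032, 0.0009, 0], [0, 0, 0.0436]],
  [0.1, [-0.0032, 0.0007, 0], [0, 0, 0.0436]],
  [0.1, [-0.0032, 0.0006, 0], [0, 0, 0.0436]],
  [0.1, [-0.0033, 0.0004, 0], [0, 0, 0.0436]],
  [0.1, [-0.0033, 0.0003, 0], [0, 0, 0.0436]],
  [0.1, [-0.0033, 0.0001, 0], [0, 0, 0.0436]],
  [0.1, [-0.0033, 0, 0], [0, 0, 0.0436]],
  [0.1, [-0.0033, -0.0001, 0], [0, 0, 0.0436]],
  [0.1, [-0.0033, -0.0003, 0], [0, 0, 0.0436]],
  [0.1, [0, 0, 0], [0, 0, 0]],
  [0.1, [0, 0, 0], [0, 0, 0]],
  [0.1, [0, 0, 0], [0, 0, 0]],
])

```text
t: 16.75
tool_pos: [530.4, 37.8, 71.0]
orientation: [2.071, 2.36, 0.001]
wrist_force: [1.3, -0.7, 6.6]
grip_width: 20.4
```

```bash
python3 st.py; python3 - <<'E'
from h import *
f=cam('wrist'); np.savez('wrist4.npz',**f); cv2.imwrite('pics/wrist4.png',cv2.convertScaleAbs(f['color'],alpha=1.5)); print(-f['R'].T@f['t'])
E
```

```text
16.75 [530.4  37.8  71. ] q [-0.58  0.48  0.64  1.8  -0.34  0.97  0.33] yaw 7.45 [ 0.002 -0.    -1.   ] F [ 1.3 -0.7  6.6] T [-0.21 -0.17  0.05] w 20.4
[521.51383239 103.94548662 212.98563488]
```

View pics/wrist4.png

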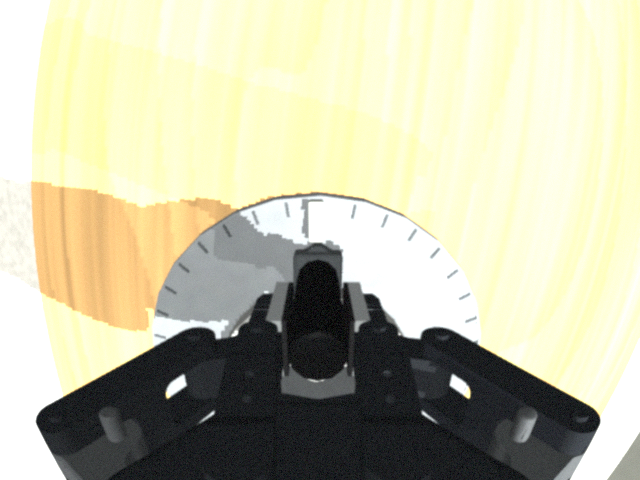

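Pointer tip at about (317,245), index bar just beyond at about (315,215). One unstretched crop to measure the residual (picture 10).

```bash
python3 - <<'E'
from h import *
f=dict(np.load('wrist4.npz')); 
cv2.imwrite('pics/w4c.png',cv2.resize(f['color'][185:265,265:371],(795,600),interpolation=cv2.INTER_CUBIC))
E
```

```text
(no output)
```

View pics/w4c.png

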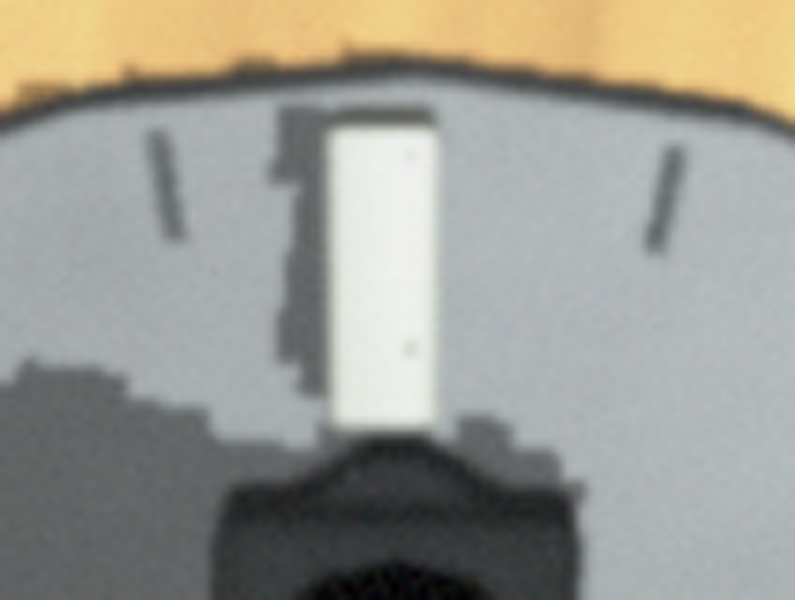

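The tip apex (x≈395) is about 0.9 mm short of the bar's centreline (x≈383, 108 px = 8 mm). I'll nudge it by that, release, rise and return over the knob.

carry_out([
  [0.1, [-0.0008, 0, 0], [0, 0, 0.012]],
  [0.1, [0, 0, 0], [0, 0, 0]],
  [0.1, [0, 0, 0], [0, 0, 0]],
  [0.1, [0, 0, 0], [0, 0, 0]],
  [0.5, [0, 0, 0], [0, 0, 0]],
  [1, [0, 0, 0], [0, 0, 0]],
  [1, [0, 0, 0], [0, 0, 0]],
  [1, [0, 0, 0], [0, 0, 0]],
  [1, [0, 0, 0.02], [0, 0, 0]],
  [1, [0, 0, 0.04], [0, 0, 0]],
  [1, [0, 0, 0.045], [0, 0, 0]],
  [1, [0, 0, 0], [0, 0, 0]],
])

```text
t: 18.3
tool_pos: [531.9, 37.8, 179.1]
orientation: [2.056, 2.368, 0.01]
wrist_force: [0.2, 1.2, -1.0]
grip_width: 85.7
```

```bash
python3 st.py; python3 - <<'E'
from h import *
f=cam('wrist'); np.savez('wrist5.npz',**f); print(-f['R'].T@f['t'])
E
```

```text
18.3 [531.9  37.8 179.1] q [-0.64  0.36  0.7   1.67 -0.24  1.2   0.26] yaw 8.05 [ 0.008  0.001 -1.   ] F [ 0.2  1.2 -1. ] T [-0.05  0.05  0.02] w 85.7
[521.3093934  103.70695076 321.12291513]
```

carry_out([
  [1, [0.0016, -0.0143, 0], [0, 0, 0.1517]],
  [1, [0.0016, -0.0143, 0], [0, 0, 0.1517]],
  [1, [0.0016, -0.0143, 0], [0, 0, 0.1517]],
  [1, [0.0016, -0.0143, 0], [0, 0, 0.1517]],
  [1, [0.0016, -0.0143, 0], [0, 0, 0.1517]],
  [1, [0.0016, -0.0143, 0], [0, 0, 0.1517]],
  [1, [0.0016, -0.0143, 0], [0, 0, 0.1517]],
  [1, [0.0016, -0.0143, 0], [0, 0, 0.1517]],
  [1, [0.0016, -0.0143, 0], [0, 0, 0.1517]],
  [1, [0.0016, -0.0143, 0], [0, 0, 0.1517]],
  [1, [0.0016, -0.0143, 0], [0, 0, 0.1517]],
  [1, [0.0016, -0.0143, 0], [0, 0, 0.1517]],
  [1, [0.0016, -0.0143, 0], [0, 0, 0.1517]],
  [1, [0.0016, -0.0143, 0], [0, 0, 0.1517]],
  [1, [0, 0, 0], [0, 0, 0]],
  [1, [0, 0, 0], [0, 0, 0]],
])

```text
t: 20.35
tool_pos: [550.8, -160.9, 174.2]
orientation: [1.065, -2.954, -0.003]
wrist_force: [0.2, 0.5, 0.3]
grip_width: 85.5
```

```bash
python3 st.py; python3 - <<'E'
from h import *
f=cam('wrist'); np.savez('wrist6.npz',**f)
g=dict(np.load('wrist5.npz'))
a=cv2.resize(cv2.convertScaleAbs(f['color'],alpha=1.5)[150:360,180:460],(400,300)); b=cv2.resize(cv2.convertScaleAbs(g['color'],alpha=1.)[150:300,220:420],(400,300),interpolation=cv2.INTER_CUBIC)
cv2.imwrite('pics/w56.png',np.hstack([a,b]))
E
```

```text
20.35 [ 550.8 -160.9  174.2] q [ 0.01  0.41  0.34  1.54 -0.14  1.22  2.64] yaw 129.65 [-0.002  0.001 -1.   ] F [0.2 0.5 0.3] T [ 0.03 -0.01  0.02] w 85.5
```

View pics/w56.png

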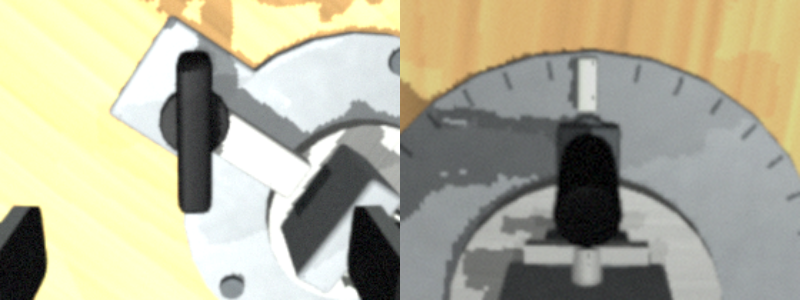

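Left half: the wing is upright in the image between the jaws. Right half: the pointer lies on the bar's line. I'll descend and grip the wing again.

carry_out([
  [1, [0.0005, -0.0005, -0.036], [0, 0, 0]],
  [1, [0, 0, -0.036], [0, 0, 0]],
  [1, [0, 0, -0.035], [0, 0, 0]],
  [1, [0, 0, 0], [0, 0, 0]],
  [0, [0, 0, 0], [0, 0, 0]],
  [0, [0, 0, 0], [0, 0, 0]],
  [0, [0, 0, 0], [0, 0, 0]],
  [0, [0, 0, 0], [0, 0, 0]],
  [0, [0, 0, 0], [0, 0, 0]],
  [0, [0, 0, 0], [0, 0, 0]],
  [0, [0, 0, 0], [0, 0, 0]],
  [0, [0, 0, 0], [0, 0, 0]],
  [0, [0, 0, 0], [0, 0, 0]],
])

```text
t: 22.02
tool_pos: [551.7, -161.8, 69.4]
orientation: [-1.068, 2.954, 0.002]
wrist_force: [-1.9, 1.2, 5.1]
grip_width: 14.8
```

```bash
python3 st.py
```

```text
22.02 [ 551.7 -161.8   69.4] q [ 0.03  0.51  0.32  1.67 -0.18  0.99  2.67] yaw 129.76 [-0.     0.001 -1.   ] F [-1.9  1.2  5.1] T [0.28 0.47 0.01] w 14.8
```

carry_out([
  [0, [0, 0, 0], [0, 0, -0.1]],
  [0, [0, 0, 0], [0, 0, -0.12]],
  [0, [0, 0, 0], [0, 0, -0.12]],
  [0, [0, 0, 0], [0, 0, -0.12]],
  [0, [0, 0, 0], [0, 0, -0.12]],
  [0, [0, 0, 0], [0, 0, -0.12]],
  [0, [0, 0, 0], [0, 0, -0.12]],
  [0, [0, 0, 0], [0, 0, -0.12]],
  [0, [0, 0, 0], [0, 0, -0.12]],
  [0, [0, 0, 0], [0, 0, -0.12]],
  [0, [0, 0, 0], [0, 0, -0.12]],
  [0, [0, 0, 0], [0, 0, -0.12]],
  [0, [0, 0, 0], [0, 0, -0.12]],
  [0, [0, 0, 0], [0, 0, -0.12]],
  [0, [0, 0, 0], [0, 0, -0.12]],
  [0, [0, 0, 0], [0, 0, -0.12]],
  [0, [0, 0, 0], [0, 0, -0.12]],
  [0, [0, 0, 0], [0, 0, 0]],
  [0, [0, 0, 0], [0, 0, 0]],
])

```text
t: 24.4
tool_pos: [552.1, -160.4, 69.4]
orientation: [-1.931, -2.475, -0.004]
wrist_force: [-2.8, 3.8, 6.3]
grip_width: 14.8
```

```bash
python3 st.py
```

```text
24.4 [ 552.1 -160.4   69.4] q [-0.29  0.61  0.8   1.68 -0.49  1.06  0.91] yaw 14.07 [-0.     0.004 -1.   ] F [-2.8  3.8  6.3] T [ 0.64  0.56 -0.03] w 14.8
```

Yaw is 14.1°, and it was 11.2° at the first grip. I'll go on in small steps until the stop is felt.

carry_out([
  [0, [0, 0, 0], [0, 0, -0.03]],
  [0, [0, 0, 0], [0, 0, -0.03]],
  [0, [0, 0, 0], [0, 0, -0.03]],
  [0, [0, 0, 0], [0, 0, 0]],
  [0, [0, 0, 0], [0, 0, 0]],
])

```text
t: 25.02
tool_pos: [552.1, -160.4, 69.4]
orientation: [-2.041, -2.386, -0.005]
wrist_force: [-3.1, 3.8, 6.5]
grip_width: 14.6
```

```bash
python3 st.py
```

```text
25.02 [ 552.1 -160.4   69.4] q [-0.3   0.62  0.82  1.68 -0.51  1.07  0.83] yaw 8.92 [ 0.     0.004 -1.   ] F [-3.1  3.8  6.5] T [ 0.73  0.61 -0.05] w 14.6
```

carry_out([
  [0, [0, 0, 0], [0, 0, -0.02]],
  [0, [0, 0, 0], [0, 0, -0.02]],
  [0, [0, 0, 0], [0, 0, -0.02]],
  [0, [0, 0, 0], [0, 0, 0]],
  [0, [0, 0, 0], [0, 0, 0]],
])

```text
t: 25.65
tool_pos: [552.1, -160.4, 69.4]
orientation: [-2.109, -2.325, -0.004]
wrist_force: [-1.9, 4.3, 8.0]
grip_width: 14.9
```

```bash
python3 st.py
```

```text
25.65 [ 552.1 -160.4   69.4] q [-0.31  0.62  0.83  1.68 -0.52  1.07  0.78] yaw 5.59 [-0.     0.003 -1.   ] F [-1.9  4.3  8. ] T [0.58 0.53 0.38] w 14.9
```

The reaction torque jumped to +0.38 Nm at yaw 5.6°, so the stop is reached, 0.10 rad beyond the start position as expected. Release, rise, check.

carry_out([
  [0, [0, 0, 0], [0, 0, 0.008]],
  [0.5, [0, 0, 0], [0, 0, 0]],
  [1, [0, 0, 0], [0, 0, 0]],
  [1, [0, 0, 0], [0, 0, 0]],
  [1, [0, 0, 0], [0, 0, 0]],
  [1, [0, 0, 0.02], [0, 0, 0]],
  [1, [0, 0, 0.04], [0, 0, 0]],
  [1, [0, 0, 0.05], [0, 0, 0]],
  [1, [-0.02, 0.02, 0.05], [0, 0, 0]],
  [1, [-0.03, 0.03, 0.05], [0, 0, 0]],
  [1, [-0.03, 0.03, 0.04], [0, 0, 0]],
  [1, [0, 0, 0], [0, 0, 0]],
  [1, [0, 0, 0], [0, 0, 0]],
])

```text
t: 27.28
tool_pos: [473.2, -84.5, 316.4]
orientation: [2.105, 2.331, 0.002]
wrist_force: [-0.1, -0.5, 0.3]
grip_width: 85.4
```

```bash
python3 st.py; python3 - <<'E'
from h import *
f=cam('wrist'); np.savez('wrist7.npz',**f); cv2.imwrite('pics/w7.png',cv2.resize(f['color'][0:330,120:520],(727,600),interpolation=cv2.INTER_CUBIC)); print(-f['R'].T@f['t'])
E
```

```text
27.27 [473.2 -84.5 316.4] q [-0.71  0.19  1.02  1.55 -0.16  1.49  0.42] yaw 5.83 [ 0.001  0.    -1.   ] F [-0.1 -0.5  0.3] T [-0.03 -0.   -0.  ] w 85.4
[466.25638876 -18.1697214  458.3822518 ]
```

View pics/w7.png

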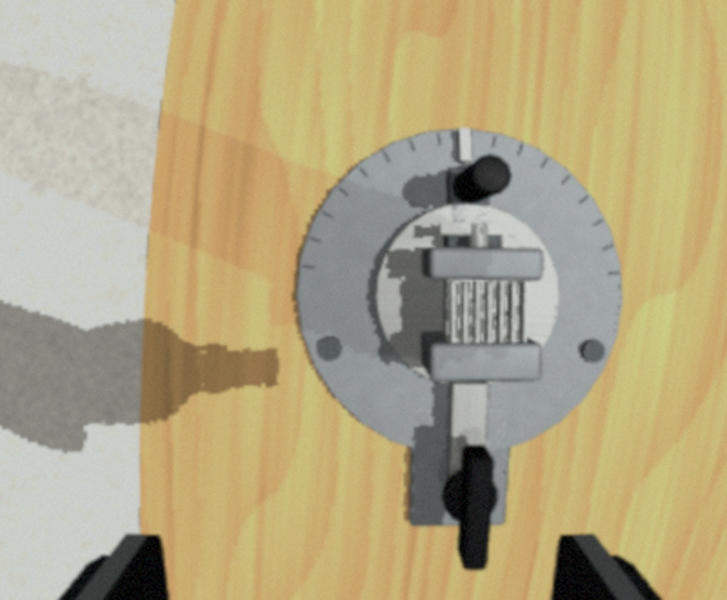

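The final view shows the wing back along the lug at about (475,508), the bar at (464,143), and the post top at (491,173). A numeric check before handing in:

```bash
python3 - <<'E'
from h import *
f=dict(np.load('wrist7.npz')); C=np.array([538.5,-37.])
q=lambda x,y:(120+x/1.8175-.3,y/1.8182-.3)
for n,x,z in(('post',(491,173),106),('bar',(464,144),24)):
    d=onplane(f,[q(*x)],z,True)[0,:2]-C; print(n,np.hypot(*d).round(1),np.degrees(np.arctan2(d[1],d[0])).round(2))
e=onplane(f,[q(478,452),q(473,565)],92,True)[:,:2]; d=e[0]-e[1]; print('wing',np.hypot(*d),np.degrees(np.arctan2(d[1],d[0])))
print(arm.get_state()['dq'].round(4)); print(arm.sign_off())
E
```

```text
post 70.3 96.99
bar 99.0 97.57
wing 71.82966709712157 96.67119454861934
[ 0.0195  0.0257 -0.0045  0.0096  0.0012 -0.0004 -0.0016]
the job is handed in; nothing more can be done
None
```

I turned the vise to its index mark, tightened the knob again and handed the job in at about 27 s. `sign_off` gives no verdict, so the result rests on my own checks below.

- **Unscrewing:** the gripper turned the knob 2.07 rad counter-clockwise. The first grip closed on the hub, at 31 mm, so I opened, rose 6 mm and gripped the wing at 15 mm.
- **Swinging:** I swung the head about 35° by its post, then corrected by about 0.9 mm after a close-up of the pointer and bar.
- **Tightening:** I turned the knob clockwise until the reaction torque jumped to +0.38 Nm. That was 0.10 rad past the starting angle, consistent with the stop.

Last checks, from the final wrist picture:

- **Pointer:** post at 97.0° and bar at 97.6°, about 0.9 mm at the tip against the 5.5 mm allowed.
- **Knob:** the wing lies at 96.7°, 4.7° clockwise of its start. The gripper angle gave 5.6°, which agrees within measuring error.
- **Robot:** clear of everything, with near-zero wrist force.
- **Disagreements:** the mark angle varied by about 1° between views (96.4° to 97.6°), within the camera calibration error.
- **Not checked:** I did not measure the screwdriver, spool and multimeter again, but the arm never went near them.

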